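# Check a resin colour block in the light gauge

## Robot

A 6-joint arm with a two-finger parallel gripper is mounted at the origin on the work surface. World frame = base frame: x ahead of the robot, y to its left, z up, the work surface at z = 0. Lengths are in m, angles in rad, forces in N, time in s.
With the tool pointing down it reaches from about 0.15 to 0.775 m from the base axis. Payload 6.1 kg.
Tool frame: the origin (TCP) lies midway between the tips of the shut fingers; the grasp point (between the pads) lies 19 mm behind it (arm.grip_point_offset is the distance from the TCP to the grasp point, in m); z points along the fingers, y is the line along which they close (so a half turn about z gives the same grasp; the last joint's range is limited). The gripper opens to 85 mm and grips with 20 to 120 N. Pads are 22 mm wide; open, the fingers measure 114 mm over their backs; the gripper's body (76 mm by 85 mm) begins 54 mm behind the grasp point. The pads swing forward as they close: fully open they stand 13 mm farther back than shut.
Start: joints at [1.133, 0.126, -0.04, 1.405, 0, 1.571], TCP at [0.223, 0.475, 0.194] pointing down, gripper open.
Joint ranges: [-2.72, 2.72], [-0.95, 1.95], [-1.27, 1.35], [-1.78, 2.02], [-1.46, 1.47], [-3.14, 3.14]. Speed limits (rad/s): [2.39, 2.39, 3.01, 3.14, 3.14, 3.14].

## Interface

Orientations are given as a 3x3 rotation matrix whose columns are the frame's x, y, z axes.
In Python, from station import arm, planner, get_obs, eyes gives the robot as it stands. Calls block until the motion is done:
- arm.reach(position, orientation): joint-space move of the TCP to a pose.
- arm.move_l(position, ori=None, feed=0.15): straight line of the TCP; ori=None keeps the orientation; feed is the mean speed in m/s.
- arm.movej(angles): joint-space move.
- arm.move_gripper(opening): opening from 0.0 (shut) to 1.0 (fully open); the grip force is fixed at half the most; returns when the fingers have stopped.
- arm.dwell(seconds).
- planner.inverse_kinematics(position, orientation): joint angles nearest the present ones, or None.
- get_obs(): the state.
- eyes.capture(name): name is "scene" or "top"; returns the picture (480x640x3 uint8, blue, green, red); there is no depth.
- eyes.camera_model(name): a dict with "fx", "fy", "cx", "cy" (pixels), "dist" ([k1, k2, p1, p2, k3] as OpenCV has them; the pictures are not rectified), "R" (3x3) and "t" (3): a world point X has camera coordinates R X + t. Camera axes: x right, y down, z forward; pixel columns grow to the right and rows downward; lengths in m; the calibration is good to about 2 mm. A picture is of the moment at which its call begins. camera_model takes no time and is no camera call.
A pose or a line that the arm cannot do raises arm.IKError and nothing moves.
- arm.finish_job(): hands the job in; it is judged then, once.
The state is a dict: "t": time; "q": joint angles; "qvel": joint speeds; "tau": joint torques, N m; "position": TCP position; "ee_rot": TCP orientation; "force": force on the tool from outside, world axes, zero at the start; "ft_torque": the same for the moment, N m; "finger_gap": opening from 0.0 (shut) to 1.0 (fully open); "finger_force": force on a finger pad.
Only numpy, scipy, OpenCV 4.12 (cv2) and the standard library are available. Lean on these libraries where they do the work, as an engineer would, in place of code of your own. Each camera call takes 0.05 s, during which the arm holds its last target. There are 200 camera calls.

## Task

First swing the keeper bar of the light gauge shut over the reference block, past its ball catch. Then pick the sample block up from its rubber pad, gripping it by its two frosted sides only (never touch the clear polished core), and hold it upright in the open light path between lamp and receiver, centred in the beam, with the light running lengthwise through it from polished end to polished end and the block touching nothing but the fingers. Leave the reference block in its nest and the jar and bottle in place, and finish while still holding the sample in the beam.

Things in the scene. Friction and masses are not known exactly. Their poses are not given: they have to be found in the camera images.
- sample_center (a point): Centre of the sample: loose, upright resin block 46 (x, long) x 24 (y) x 50 mm (z), about 60 g, 25 mm above its underside. Whitish frosted sides (42 x 50 mm) face +y and -y, 24 mm apart: grip these. The clear amber core, 18 mm wide, shows at the two polished ends (windows, facing +x, -x) and on top, 1 mm below the frosted edges
- stand: Fixed black rubber pad 60 x 60 x 10 mm under the sample at the start; origin at the centre of its underside, on the table
- beam (a point): Middle of the gauge's open light path, 65 mm above the table: where the sample's centre goes. y runs level along the beam from lamp to receiver, x level across it, z up. Gap 90 mm (+-45 mm in y); beam 8 mm thick, a pale rod nothing can touch. Grey lamp tower 70 x 50 mm (x, y) at y = -70 mm, black receiver 60 x 40 mm at y = +65 mm, both 92 mm high, on a 12 mm base plate 120 mm wide in x
- keeper (a joint): Keeper bar angle about its upright hinge, rad: 0 = shut (end stop), free end on the lamp tower, bar along the gauge's y. Opens anticlockwise seen from above (free end towards gauge -x), to 1.6. Stays where left (friction 0.5 N at the post). A sprung ball catch resists with 3 to 4 N at the post from 0.19 rad to 0.03 rad, then snaps up behind the bar and holds it within 0.01 rad of shut; it is not in the catch while above 0.025 rad
- keeper_hinge (a point): Point on the bar's hinge axis, on the 92 mm high black reference receiver (60 x 40 mm), 116 mm above the table, level with the post's middle. Axes turn with the bar: y points along it to the free end, z up. At angle 0 they are parallel to those of beam, which lies at y = +185 mm, x = 0 from here
- keeper_post (a point): Middle of the black upright post (14 mm diameter, 30 mm tall, top 131 mm above the table) on the bar, 100 mm from the hinge axis: the handle to push or pinch. Axes as for the hinge point. The steel bar is 14 mm wide, 8 mm thick, underside 93 mm above the table
- reference_center (a point): Centre of the reference block, a loose twin of the sample, standing in the gauge's rimmed nest between lamp and reference receiver, under the shut bar. It stays there
- jar: Bystander: closed jar, 64 mm diameter, 85 mm tall, origin at the centre of its underside
- bottle: Bystander: grey bottle, 52 mm diameter, 150 mm tall, origin at the centre of its underside
Things that resemble listed ones, but are neither listed nor needed, are in the scene too. Leave any blue or pink look-alike of the part that bears sample_center alone.

How it is judged:
By the outcome, as a careful person would: the job done as asked, in the order asked, and still so for the second after the job is handed in, while the arm keeps its last pose, push and grip.
It also fails if it takes over 61 s, if anything falls off the work surface, if the arm or the gripper's body presses on something with over 40 N, if the wrist force passes 120 N, or if a joint passes its speed limit or range.

## Working session

There is one attempt and no reset: what is moved stays moved. The work goes in short steps, each a Python script; the robot and the scene stay as the last script left them, time stands still between calls to the robot, and variables do not carry over. Pictures are saved under pics/ and viewed, at most 10 in all, crops included, and the job is handed in when it is done.

```bash
mkdir -p pics; ls
python3 - <<'E'
from station import arm, planner, get_obs, eyes
import cv2
for n in("scene","top"):
    cv2.imwrite(f"pics/{n}0.png",eyes.capture(n)); print(n,eyes.camera_model(n))
print(get_obs()["t"],arm.grip_point_offset)
E
```

```text
pics
scene {'fx': 434.46291552555925, 'fy': 434.46291552555925, 'cx': 321.6316984547576, 'cy': 238.46872612657486, 'dist': array([-0.04835537,  0.        ,  0.        ,  0.        ,  0.        ]), 'R': array([[ 0.59059203,  0.80696343,  0.003328  ],
       [ 0.54802329, -0.39804758, -0.7356824 ],
       [-0.59234409,  0.43631198, -0.67731848]]), 't': array([-0.3388389 , -0.23099488,  1.28964943])}
top {'fx': 518.0633996937843, 'fy': 518.0633996937843, 'cx': 318.28249534083744, 'cy': 238.62467297503622, 'dist': array([0.00946081, 0.        , 0.        , 0.        , 0.        ]), 'R': array([[-0.02354462, -0.99963086, -0.01355728],
       [-0.98156392,  0.02568778, -0.18940013],
       [ 0.18967847,  0.00884798, -0.98180639]]), 't': array([0.02375635, 0.54393209, 1.14816747])}
0.1 0.0187
```

View pics/scene0.png

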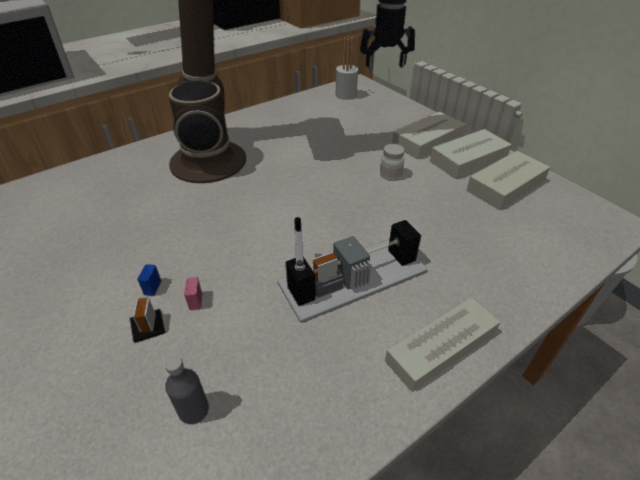

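View pics/top0.png

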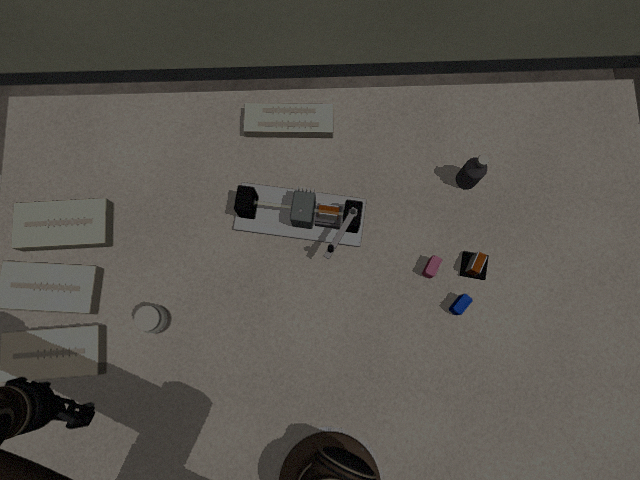

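The scene view shows the gauge at (350,270), the amber sample on its black pad at (147,318), blue and pink look-alikes, the bottle at (187,390) and the jar at (392,160). In the top view the gauge is at (300,212), the keeper post at about (331,248) and the sample at (477,262).

Run:
```python
import cv2,numpy as np
t=cv2.imread("pics/top0.png");s=cv2.imread("pics/scene0.png")
a=cv2.resize(t[175:265,225:375],None,fx=5,fy=5,interpolation=cv2.INTER_CUBIC)[:,:]
b=cv2.resize(t[235:295,440:510],None,fx=5,fy=5,interpolation=cv2.INTER_CUBIC)
cv2.imwrite("pics/c1.png",cv2.convertScaleAbs(a,alpha=1.6))
c=cv2.resize(s[285:345,120:210],None,fx=4,fy=5,interpolation=cv2.INTER_CUBIC)
o=np.zeros((300,720,3),np.uint8);o[:, :350]=b;o[:,360:720]=c
cv2.imwrite("pics/c2.png",cv2.convertScaleAbs(o,alpha=1.6))
```

```text
(no output)
```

View pics/c1.png

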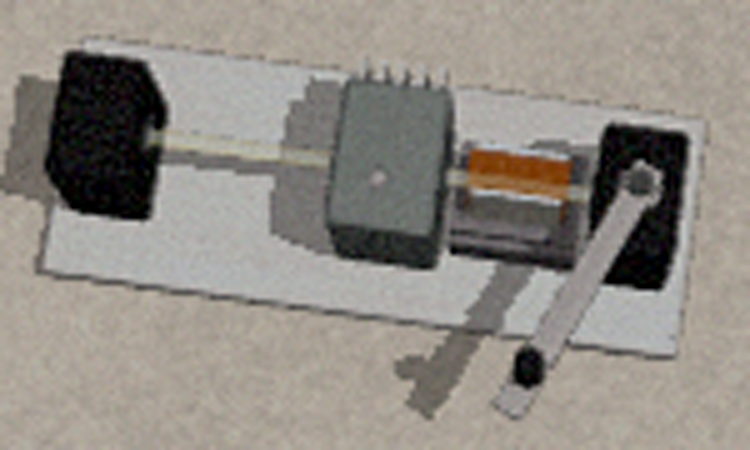

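View pics/c2.png

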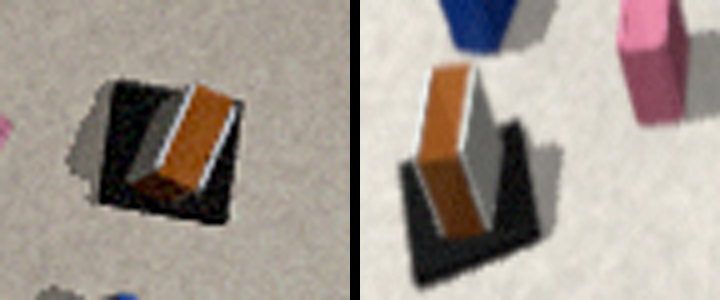

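The crops give plate corners, the rod, the hinge at (641,180), the post at (528,367), and the sample's amber top with white edges. I'm converting these to world positions.

```bash
cat > h.py <<'E'
import numpy as np, cv2
from station import arm, planner, get_obs, eyes
def ray(n,p):
    m=eyes.camera_model(n);K=np.array([[m['fx'],0,m['cx']],[0,m['fy'],m['cy']],[0,0,1]])
    u=cv2.undistortPoints(np.array([[p]],float),K,np.array(m['dist']))[0,0]
    R=np.array(m['R']);return -R.T@m['t'],R.T@np.array([u[0],u[1],1])
def onz(n,p,z):
    o,d=ray(n,p);return (o+d*(z-o[2])/d[2])
def tri(ps,pt):
    o1,d1=ray('scene',ps);o2,d2=ray('top',pt)
    A=np.c_[d1,-d2];s=np.linalg.lstsq(A,o2-o1,rcond=None)[0]
    return (o1+d1*s[0]+o2+d2*s[1])/2,np.linalg.norm(o1+d1*s[0]-o2-d2*s[1])
def proj(n,X):
    m=eyes.camera_model(n);K=np.array([[m['fx'],0,m['cx']],[0,m['fy'],m['cy']],[0,0,1]])
    return cv2.projectPoints(np.array([X],float),cv2.Rodrigues(np.array(m['R']))[0],np.array(m['t']),K,np.array(m['dist']))[0].reshape(-1,2)[0]
E
python3 - <<'E'
from h import *
np.set_printoptions(precision=4,suppress=True)
c1=lambda x,y:(x/5+225-.4,y/5+175-.4)
c2=lambda x,y:(x/5+440-.4,y/5+235-.4)
c3=lambda x,y:((x-360)/4+120-.4,y/5+285-.4)
P=np.array([onz('top',c1(*p),.012)[:2] for p in((85,38),(706,120),(675,355),(40,270))])
print("plate",P,P.mean(0),[np.linalg.norm(P[i]-P[i-1]) for i in range(4)])
for i,j in((1,0),(2,3)): d=P[j]-P[i];print("yaw",np.arctan2(-d[0],d[1]))
r=[onz('top',c1(*p),.065)[:2] for p in((165,140),(325,158),(450,178),(590,191))]
print("rod",np.array(r)); d=r[0]-r[3];print(np.arctan2(-d[0],d[1]))
print("hinge z.1",onz('top',c1(641,180),.104))
print("post top",onz('top',c1(528,353),.131),onz('top',c1(528,382),.101))
print("lamp",[onz('top',c1(*p),.092)[:2] for p in((345,80),(455,90),(442,238),(330,225))])
S=[(190,85),(243,101),(205,190),(155,178)]
T=[(415,160),(432,67),(474,64),(462,160)]
A=np.array([onz('top',c2(*p),.06)[:2] for p in S]);B=np.array([onz('scene',c3(*p),.06)[:2] for p in T])
for Q in(A,B):print(Q,Q.mean(0),[np.linalg.norm(Q[i]-Q[i-1]) for i in range(4)])
pad=np.array([onz('top',c2(*p),.01)[:2] for p in((115,80),(244,100),(228,222),(98,203))]);print("pad",pad.mean(0),pad)
# refined amber via mask in the top image
for n,z in(('top',.059),('scene',.059)):
    im=cv2.imread(f'pics/{n}0.png');hsv=cv2.cvtColor(im,cv2.COLOR_BGR2HSV)
    m=cv2.inRange(hsv,(5,150,110),(20,255,255))
    N,l,st,c=cv2.connectedComponentsWithStats(m)
    for k in range(1,N):
        if st[k,4]>20:
            q=np.argwhere(l==k)[:,::-1].astype(float);W=np.array([onz(n,p,z)[:2] for p in q],np.float32)
            e,v=np.linalg.eigh(np.cov(W.T));print(n,st[k],c[k],W.mean(0),np.sqrt(12*e),np.arctan2(v[1,1],v[0,1]))
E
```

```text
plate [[ 0.6979  0.1952]
 [ 0.6481 -0.1071]
 [ 0.5326 -0.0876]
 [ 0.5821  0.2164]] [0.6152 0.0542] [np.float64(0.11768987625691128), np.float64(0.30641132748270544), np.float64(0.11711906084401576), np.float64(0.30804434225891286)]
yaw -0.16328108919515918
yaw -0.16148630521407353
rod [[ 0.6309  0.1492]
 [ 0.6202  0.0749]
 [ 0.6091  0.0171]
 [ 0.6012 -0.0475]]
-0.1497559755370971
hinge z.1 [ 0.5961 -0.0689  0.104 ]
post top [ 0.514  -0.0158  0.131 ] [ 0.5064 -0.0159  0.101 ]
lamp [array([0.6496, 0.0635]), array([0.6435, 0.0135]), array([0.5746, 0.0209]), array([0.582 , 0.0713])]
[[ 0.5032 -0.3521]
 [ 0.4953 -0.3754]
 [ 0.455  -0.3549]
 [ 0.461  -0.3328]] [ 0.4786 -0.3538] [np.float64(0.04637289582609716), np.float64(0.02468860021821145), np.float64(0.04517532769878328), np.float64(0.022848914691362132)]
[[ 0.4944 -0.373 ]
 [ 0.4553 -0.3514]
 [ 0.4658 -0.3343]
 [ 0.5071 -0.3551]] [ 0.4807 -0.3535] [np.float64(0.021973855696012765), np.float64(0.04458338718264181), np.float64(0.02005386976008669), np.float64(0.046283999714039716)]
pad [ 0.4799 -0.3557] [[ 0.5145 -0.3318]
 [ 0.5033 -0.392 ]
 [ 0.4456 -0.3795]
 [ 0.456  -0.3194]]
```

```bash
cat >> h.py <<'E'
YAW=-.161; GX=np.array([np.cos(YAW),np.sin(YAW)]); GY=np.array([-np.sin(YAW),np.cos(YAW)])
BEAM=np.array([.6248,.1118]); HINGE=BEAM-.185*GY
SAMPLE=np.array([.4797,-.3537]); SYAW=-.47
def Rd(a): # tool down, tool x at yaw a
    c,s=np.cos(a),np.sin(a);return np.array([[c,s,0],[s,-c,0],[0,0,-1.]])
def push_pose(th,back,z,r=.1): # tool behind post at keeper angle th
    a=YAW+th;b=np.array([-np.sin(a),np.cos(a)]);t=np.array([-np.cos(a),-np.sin(a)])
    return np.r_[HINGE+r*b+back*t,z]
E
python3 - <<'E'
from h import *
np.set_printoptions(precision=3,suppress=True)
print(HINGE,push_pose(1.16,0,.13))
for off in(0,np.pi,-np.pi/2,np.pi/2):
  for th in(1.16,0): print(off,th,planner.inverse_kinematics(push_pose(th,.03,.11),Rd(YAW+th+off)))
for off in(0,np.pi):
  print("sample",planner.inverse_kinematics(np.r_[SAMPLE,.03],Rd(SYAW+off)), planner.inverse_kinematics(np.r_[BEAM,.055],Rd(YAW+np.pi/2+off)))
E
```

```text
[ 0.595 -0.071] [ 0.511 -0.017  0.13 ]
0 1.16 [-0.085  0.086 -0.269  1.215  0.     2.058]
0 0 [ 0.056  0.246 -0.079  1.246  0.    -2.924]
3.141592653589793 1.16 [-0.085  0.086 -0.269  1.215  0.    -1.084]
3.141592653589793 0 [ 0.056  0.246 -0.079  1.246  0.     0.217]
-1.5707963267948966 1.16 [-0.085  0.086 -0.269  1.215  0.    -2.654]
-1.5707963267948966 0 [ 0.056  0.246 -0.079  1.246  0.    -1.354]
1.5707963267948966 1.16 [-0.085  0.086 -0.269  1.215  0.     0.487]
1.5707963267948966 0 [ 0.056  0.246 -0.079  1.246  0.     1.788]
sample [-0.635  0.305 -0.18   1.086  0.     2.976] [ 0.177  0.363 -0.042  1.166  0.     1.909]
sample [-0.635  0.305 -0.18   1.086  0.    -0.165] [ 0.177  0.363 -0.042  1.166  0.    -1.233]
```

Run:
```python
from h import *
np.set_printoptions(precision=3,suppress=True)
arm.move_gripper(0.0)
arm.reach(push_pose(1.16,.045,.22),Rd(YAW+1.16+np.pi))
arm.move_l(push_pose(1.16,.045,.110),feed=.2)
print(get_obs()["t"],get_obs()["position"],get_obs()["force"])
for th in(1.16,1.0,.8,.6,.4,.3):
    arm.move_l(push_pose(th,.018,.110),Rd(YAW+th+np.pi),feed=.08)
    o=get_obs();print(th,round(o["t"],2),o["force"],o["position"])
cv2.imwrite("pics/k.png",np.vstack([cv2.resize(eyes.capture("top")[165:265,225:375],None,fx=3,fy=3),cv2.resize(eyes.capture("scene")[200:300,260:410],None,fx=3,fy=3)]))
```

```text
3.85 [ 0.487 -0.054  0.111] [ 0.177  0.403 -0.223]
1.16 4.34 [0.469 0.058 0.515] [ 0.502 -0.031  0.11 ]
1.0 4.69 [ 0.178 -0.582 -0.674] [ 0.509 -0.018  0.11 ]
0.8 5.09 [-0.537  0.799 -0.55 ] [ 0.521 -0.002  0.11 ]
0.6 5.49 [-0.187 -0.587 -0.491] [0.536 0.012 0.11 ]
0.4 5.89 [ 0.422 -1.092  0.812] [0.553 0.022 0.11 ]
0.3 6.17 [ 0.257  0.222 -0.088] [0.563 0.025 0.11 ]
```

View pics/k.png

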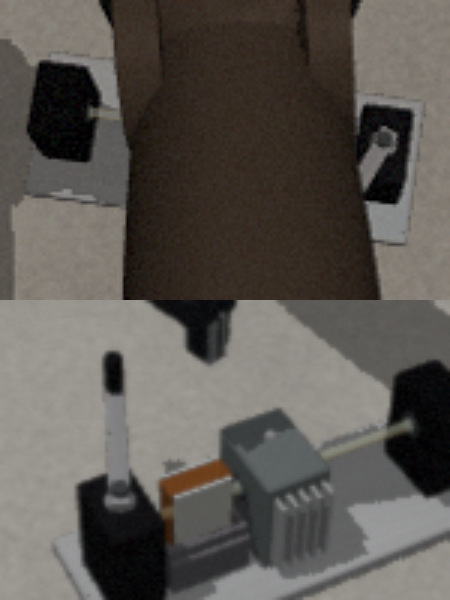

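The bar hasn't moved: it still points to its old place in both views. I'll check the post position by triangulation and the TCP projection.

Run:
```python
from h import *
np.set_printoptions(precision=3,suppress=True)
print(proj('scene',get_obs()["position"]),[proj('scene',push_pose(1.16,0,z)) for z in(.101,.131)],proj('scene',np.r_[HINGE,.104]),proj('scene',np.r_[BEAM,.065]))
print(tri((297.5,219),(225+528/5-.4,175+353/5-.4)), tri((299,267),(225+641/5-.4,175+180/5-.4)))
s=cv2.imread("pics/scene0.png");cv2.imwrite("pics/c4.png",cv2.convertScaleAbs(cv2.resize(s[205:305,270:350],None,fx=6,fy=6,interpolation=cv2.INTER_CUBIC),alpha=1.5))
```

```text
[328.658 231.842] [array([297.724, 229.608]), array([297.23 , 218.647])] [298.691 262.806] [378.27  247.434]
(array([ 0.513, -0.017,  0.132]), np.float64(0.0017348518745970412)) (array([ 0.598, -0.071,  0.095]), np.float64(0.00266638761044684))
```

View pics/c4.png

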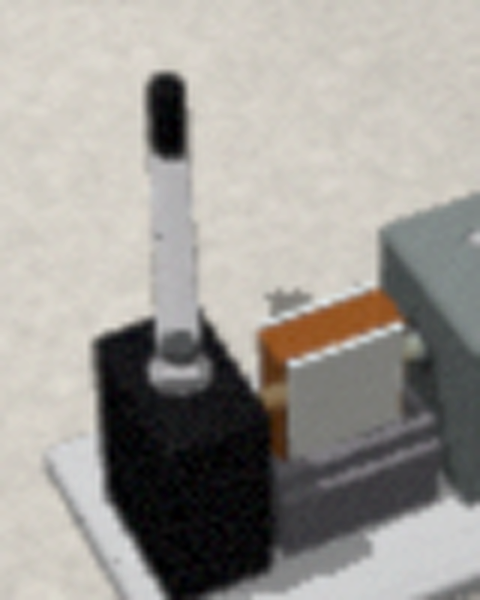

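Run:
```python
from h import *
np.set_printoptions(precision=3,suppress=True)
o=get_obs();print(o["finger_gap"],o["finger_force"],o["q"],o["position"],o["ee_rot"],o["t"])
s=eyes.capture("scene");
for z in(.11,.13,.15):
  p=proj('scene',np.r_[o["position"][:2],z]);print(z,p);s[int(round(p[1])),int(round(p[0]))]=(0,0,255)
cv2.imwrite("pics/c5.png",cv2.convertScaleAbs(cv2.resize(s[150:270,260:400],None,fx=5,fy=5,interpolation=cv2.INTER_NEAREST),alpha=1.6))
```

```text
-0.005376622847606759 0.0 [ 0.045  0.211 -0.123  1.238 -0.    -0.096] [0.563 0.025 0.11 ] [[-0.99  -0.141 -0.   ]
 [-0.141  0.99  -0.   ]
 [ 0.001 -0.    -1.   ]] 6.2667
0.11 [328.658 231.845]
0.13 [328.799 224.474]
0.15 [328.944 216.874]
```

View pics/c5.png

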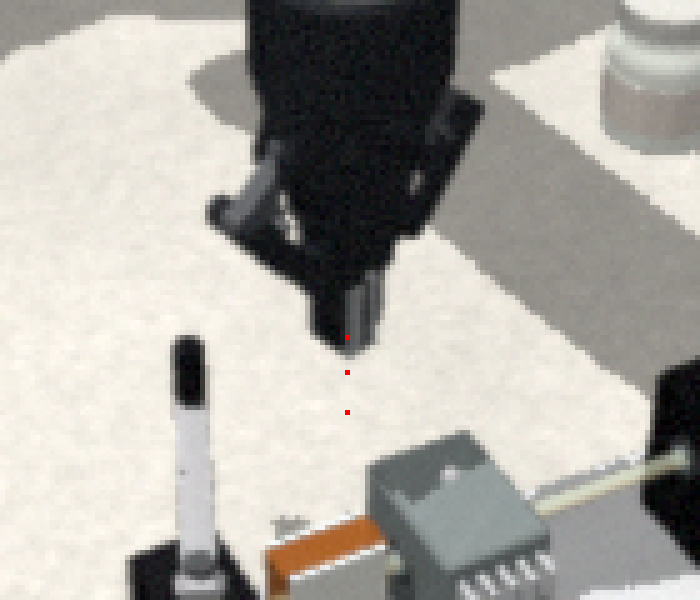

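The fingertip appears about 30 mm above its reported TCP pixel. I'll compare that with the start pictures, where both views show the gripper.

Run:
```python
from h import *
np.set_printoptions(precision=3,suppress=True)
for n in('top','scene'):
  m=eyes.camera_model(n);print(n,-m['R'].T@m['t'])
  for z in(.194,.207,.24):print(z,proj(n,[.223,.475,z]))
t=cv2.imread("pics/top0.png");s=cv2.imread("pics/scene0.png")
for n,im in(('top',t),('scene',s)):
  for z in (.194,.24):
    p=proj(n,[.223,.475,z]).round().astype(int);im[p[1],p[0]]=(0,0,255)
a=cv2.resize(t[360:460,40:140],(400,400),interpolation=cv2.INTER_NEAREST);b=cv2.resize(s[10:110,340:440],(400,400),interpolation=cv2.INTER_NEAREST)
cv2.imwrite("pics/c6.png",cv2.convertScaleAbs(np.hstack([a,b]),alpha=2))
```

```text
top [ 0.317 -0.     1.231]
0.194 [ 80.843 394.09 ]
0.207 [ 77.68  394.811]
0.24 [ 69.268 396.727]
scene [ 1.091 -0.381  0.705]
0.194 [383.469  84.387]
0.207 [383.905  79.971]
0.24 [385.036  68.495]
```

View pics/c6.png

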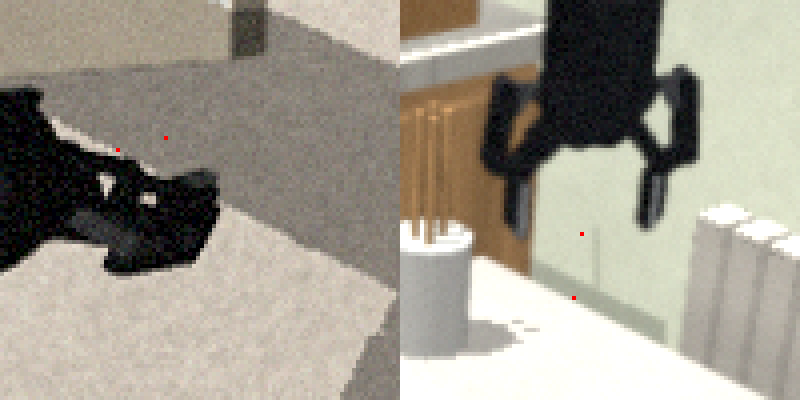

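Run:
```python
from h import *
np.set_printoptions(precision=3,suppress=True)
print(tri((385,68),(91,415)),tri((401,67),(93,404)),tri((369.5,68.5),(89,424)))
print(tri((369.5,68.5),(93,404)),tri((401,67),(89,424)))
print(onz('scene',(385,68),.207),onz('top',(91,415),.207),onz('scene',(328.7,219),.11))
o=get_obs();print(planner.inverse_kinematics(o["position"],o["ee_rot"]),o["q"])
```

```text
(array([0.204, 0.458, 0.233]), np.float64(0.05209088376036188)) (array([0.235, 0.465, 0.241]), np.float64(0.08524815463101144)) (array([0.177, 0.448, 0.229]), np.float64(0.016780738565666687))
(array([0.21 , 0.428, 0.246]), np.float64(0.0007256216546283797)) (array([0.204, 0.484, 0.227]), np.float64(0.10421101040731297))
[0.158 0.538 0.207] [0.186 0.447 0.207] [0.53 0.05 0.11]
[ 0.045  0.211 -0.123  1.237 -0.    -0.096] [ 0.045  0.211 -0.123  1.237 -0.    -0.096]
```

The only consistent two-view match puts the real fingertips about 35 mm higher than the reported TCP, with xy correct. That also explains why the fingers passed over the post. I'll get the exact offset with a gentle touch on the bare table.

Run:
```python
from h import *
np.set_printoptions(precision=3,suppress=True)
arm.move_l([.42,.08,.11],feed=.2); arm.move_l([.42,.08,-.015],feed=.15); arm.dwell(.2)
f0=get_obs()["force"][2]
z=-.015
while z>-.06:
    z-=.002
    try: arm.move_l([.42,.08,z],feed=.03)
    except arm.IKError as e: print("IK",z,e);break
    o=get_obs()
    if o["force"][2]-f0>4: break
o=get_obs();print(z,o["position"],o["force"],f0,o["t"])
s=eyes.capture("scene");t=eyes.capture("top");cv2.imwrite("pics/s7.png",s);cv2.imwrite("pics/t7.png",t)
p=proj('scene',[.42,.08,0]);print(p)
arm.move_l([.42,.08,.0],feed=.1)
```

```text
-0.03900000000000002 [ 0.42   0.08  -0.037] [-8.513 -1.581 24.752] 0.3748632580829938 11.4167
[311.038 225.276]
```

Run:
```python
import cv2,numpy as np
s=cv2.imread("pics/s7.png");g=s.max(2)
for y in range(205,236,2): 
    xs=np.where(g[y,290:335]<60)[0]+290; print(y,(xs.min(),xs.max(),len(xs)) if len(xs) else None)
```

```text
205 (np.int64(290), np.int64(323), 28)
207 (np.int64(290), np.int64(322), 28)
209 (np.int64(292), np.int64(318), 24)
211 (np.int64(295), np.int64(317), 23)
213 (np.int64(297), np.int64(316), 20)
215 (np.int64(300), np.int64(314), 15)
217 (np.int64(297), np.int64(316), 15)
219 (np.int64(295), np.int64(316), 16)
221 (np.int64(295), np.int64(316), 17)
223 (np.int64(295), np.int64(315), 15)
225 (np.int64(295), np.int64(314), 13)
227 (np.int64(295), np.int64(311), 7)
229 (np.int64(296), np.int64(300), 5)
231 None
233 None
235 None
```

```bash
echo "DZ=-.0367 # command z = real z + DZ" >> h.py
python3 - <<'E'
from h import *
np.set_printoptions(precision=2,suppress=True)
R0=Rd(YAW+1.16+np.pi)
arm.move_l([.42,.08,.19+DZ],feed=.25)
arm.move_l(push_pose(1.16,.045,.19+DZ),R0,feed=.2)
arm.move_l(push_pose(1.16,.045,.110+DZ),feed=.2)
print(get_obs()["t"],get_obs()["force"])
for th in(1.16,1.0,.8,.6,.4,.3,.2,.12,.06):
    arm.move_l(push_pose(th,.018,.110+DZ),Rd(YAW+th+np.pi),feed=.08)
    o=get_obs();print(th,round(o["t"],2),o["force"])
    if np.linalg.norm(o["force"])>20:break
cv2.imwrite("pics/s8.png",cv2.convertScaleAbs(cv2.resize(eyes.capture("scene")[190:310,260:400],None,fx=5,fy=5,interpolation=cv2.INTER_CUBIC),alpha=1.5))
E
```

```text
14.475 [ 0.71 -0.32  0.74]
1.16 14.97 [-0.53 -0.7   0.71]
1.0 15.32 [0.26 0.32 0.27]
0.8 15.72 [-0.4   0.37 -0.67]
0.6 16.12 [-0.55 -0.05 -0.76]
0.4 16.52 [-0.32  0.15 -0.73]
0.3 16.79 [-0.24 -0.07  0.64]
0.2 17.07 [-0.62  0.52 -0.15]
0.12 17.32 [ 0.26 -0.54 -0.32]
0.06 17.57 [-0.31  0.58 -0.33]
```

View pics/s8.png

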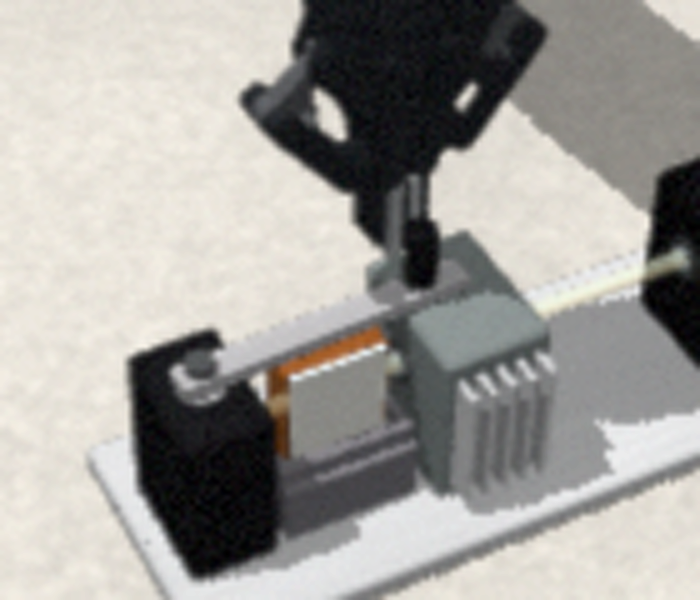

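The bar has moved almost shut and the fingers sit behind the post at (420,250) in the crop. I'll press on through the catch to the end stop while watching the force.

Run:
```python
from h import *
np.set_printoptions(precision=2,suppress=True)
R=Rd(YAW+np.pi);b=.014
arm.move_l(push_pose(0,.022,.110+DZ),R,feed=.06)
for k in range(16):
    d=.022-.0015*k
    arm.move_l(push_pose(0,d,.110+DZ),feed=.03); arm.dwell(.05)
    f=get_obs()["force"];fx=-f[:2]@GX;print(round(d,4),round(fx,2),f)
    if fx>15:break
print(get_obs()["t"])
```

```text
0.022 0.31 [-0.29  0.13  0.4 ]
0.0205 -0.33 [ 0.39  0.38 -0.58]
0.019 0.96 [-1.02 -0.32 -0.4 ]
0.0175 -0.54 [ 0.51 -0.24  0.55]
0.016 4.61 [-4.31  2.23  2.41]
0.0145 10.58 [-10.47   1.49   5.66]
0.013 13.56 [-13.31   2.67   7.74]
0.0115 18.32 [-17.97   3.64  10.96]
20.2667
```

Run:
```python
from h import *
np.set_printoptions(precision=3,suppress=True)
arm.move_l(push_pose(0,.06,.110+DZ),feed=.15)
arm.move_l(push_pose(0,.07,.20+DZ),feed=.25)
arm.move_gripper(.55)
arm.reach(np.r_[SAMPLE,.16+DZ],Rd(SYAW+np.pi))
print(get_obs()["t"],get_obs()["finger_gap"])
for n in('top','scene'):
    im=eyes.capture(n);cv2.imwrite(f"pics/{n}9.png",im)
    pr=[proj(n,push_pose(0,0,z)) for z in(.101,.116,.131)];c=pr[1];print(n,pr)
    x0,y0=int(c[0])-9,int(c[1])-9
    m=(im[y0:y0+19,x0:x0+19].max(2)<45).astype(np.uint8)
    N,l,st,ce=cv2.connectedComponentsWithStats(m)
    print([(st[k].tolist(),ce[k]+[x0,y0]) for k in range(1,N) if st[k,4]>6])
    for th in(0,.05,.1,.2):print(th,proj(n,push_pose(th,0,.116)))
```

```text
23.2417 0.5461129182773027
top [array([309.438, 205.549]), array([309.233, 203.846]), array([309.023, 202.099])]
[([5, 6, 7, 8, 42], array([308.143, 203.452]))]
0 [309.233 203.846]
0.05 [308.973 206.017]
0.1 [308.825 208.201]
0.2 [308.866 212.585]
scene [array([344.048, 247.708]), array([344.337, 242.251]), array([344.634, 236.663])]
[([7, 3, 7, 14, 79], array([345.342, 242.278]))]
0 [344.337 242.251]
0.05 [343.058 240.737]
0.1 [341.681 239.277]
0.2 [338.653 236.525]
```

The post is at its shut position in both views to within about a pixel. Next I'll grasp the sample.

Run:
```python
from h import *
np.set_printoptions(precision=3,suppress=True)
def show(s): o=get_obs();print(s,round(o["t"],2),o["finger_gap"],o["finger_force"],o["force"],o["position"])
zg=.041-.0187+DZ
arm.move_l(np.r_[SAMPLE,zg],feed=.12); show("down")
for g in(.42,.36,.0):
    arm.move_gripper(g); show(g)
arm.move_l(np.r_[SAMPLE,zg+.005],feed=.05); show("lift5")
arm.move_l(np.r_[SAMPLE,zg+.14],feed=.15); arm.dwell(.2);show("lift")
for n in('top','scene'): cv2.imwrite(f"pics/{n}10.png",eyes.capture(n))
```

```text
down 24.64 0.5473805370003699 0.0 [0.638 0.324 0.123] [ 0.48  -0.354 -0.014]
0.42 24.91 0.4201388632228449 0.0 [-0.236 -0.252 -0.686] [ 0.48  -0.354 -0.014]
0.36 25.13 0.3652042148553241 0.0 [ 0.22  -0.749 -0.282] [ 0.48  -0.354 -0.014]
0.0 25.35 0.2733619566531663 58.655991554260254 [ 0.175 -0.183  1.139] [ 0.48  -0.354 -0.014]
lift5 25.6 0.27163556522393784 58.6567622423172 [-0.116 -0.481 -0.778] [ 0.48  -0.354 -0.009]
lift 26.85 0.27438772326614685 58.644763827323914 [ 0.005 -0.037 -0.121] [ 0.479 -0.353  0.125]
```

```bash
cat >> h.py <<'E'
BEAM=BEAM+.001*GX+.0015*GY
RB=Rd(YAW+np.pi/2+np.pi)
def tcp_for(c): return np.r_[c[:2],c[2]+.006-.0187+DZ] # nominal TCP command for sample centre c
def window(c): # window corners on the -GY end
    e=c[:2]-.023*GY
    return np.array([np.r_[e+sx*.009*GX,c[2]+sz] for sx,sz in((-1,.024),(1,.024),(1,-.025),(-1,-.025))])
E
python3 - <<'E'
from h import *
np.set_printoptions(precision=1,suppress=True)
arm.move_l(np.r_[SAMPLE,tcp_for([0,0,.215])[2]],feed=.2)
arm.move_l(tcp_for(np.r_[BEAM,.215]),RB,feed=.22)
c=np.r_[BEAM,.145]
arm.move_l(tcp_for(c),feed=.15);arm.dwell(.2)
print(get_obs()["t"],get_obs()["finger_gap"])
s=eyes.capture("scene");cv2.imwrite("pics/s11.png",s);cv2.imwrite("pics/t11.png",eyes.capture("top"))
W=np.array([proj('scene',p) for p in window(c)]);print(W,W.mean(0))
hsv=cv2.cvtColor(s,cv2.COLOR_BGR2HSV);x0,y0=[int(v) for v in W.mean(0)-[35,35]]
m=cv2.inRange(hsv,(3,120,30),(22,255,255))[y0:y0+60,x0:x0+70]
N,l,st,ce=cv2.connectedComponentsWithStats(m)
for k in range(1,N):
  if st[k,4]>15: print(st[k]+[x0,y0,0,0,0],ce[k]+[x0,y0])
v=cv2.convertScaleAbs(s[y0-20:y0+80,x0-20:x0+100],alpha=1.6)
v=cv2.resize(v,None,fx=6,fy=6,interpolation=cv2.INTER_CUBIC)
cv2.polylines(v,[((W-[x0-20,y0-20]+.5)*6).astype(int).reshape(-1,1,2)],True,(255,0,255),1)
cv2.imwrite("pics/c11.png",v[:600,:720])
E
```

```text
30.4917 0.2770635546725914
[[371.6 210.1]
 [376.6 215.3]
 [374.4 234.1]
 [369.7 228.8]] [373.1 222.1]
[371 207  14  25 138] [375.7 217.1]
```

View pics/c11.png

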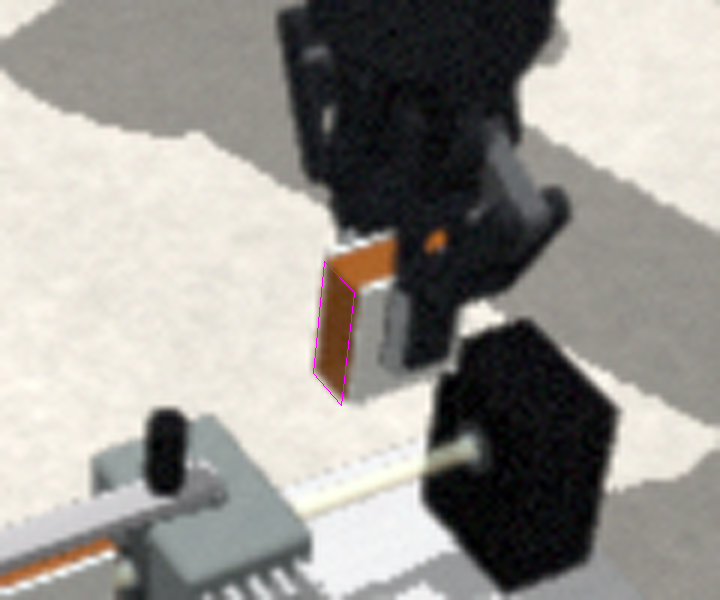

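The predicted window outline matches the amber end at (335,330) in the crop to under a pixel. The block is upright and aligned, and the bar lies shut on the lamp tower. I'll lower it into the beam, check and hand in.

Run:
```python
from h import *
np.set_printoptions(precision=3,suppress=True)
c=np.r_[BEAM,.065]
for z in(.11,.085,.065):
    arm.move_l(tcp_for(np.r_[BEAM,z]),feed=.08);o=get_obs();print(z,o["t"],o["force"],o["finger_gap"])
    if np.linalg.norm(o["force"])>5: raise SystemExit("contact")
arm.dwell(.5);o=get_obs();print(o["position"]-tcp_for(c),o["force"],o["finger_force"])
# post still at shut angle, measured as before
for n in('scene',):
    im=eyes.capture(n);p=proj(n,push_pose(0,0,.116));x0,y0=int(p[0])-9,int(p[1])-9
    N,l,st,ce=cv2.connectedComponentsWithStats((im[y0:y0+19,x0:x0+19].max(2)<45).astype(np.uint8))
    print(p,[ce[k]+[x0,y0] for k in range(1,N) if st[k,4]>20])
arm.finish_job();print(get_obs()["t"])
```

```text
0.11 31.175 [ 0.742 -0.796  0.309] 0.2728330301876112
0.085 31.6333 [ 1.527 -0.382 -0.482] 0.27213278634628435
0.065 32.0333 [-0.119  0.205 -0.389] 0.27469426762711024
[0. 0. 0.] [ 0.642 -0.854 -0.291] 58.670833110809326
[344.337 242.251] [array([345.308, 242.256])]
the job is handed in; nothing more can be done
the job is handed in; nothing more can be done
```

The job is handed in at about 33 s: the keeper bar is shut to its end stop, and the arm is holding the sample by its frosted sides, upright and lengthwise in the beam, with no contact force felt; I estimate its centring to a couple of mm and saw no verdict.

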